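# Clamp the door's magnetic catch in its holding fixture

## Task

Move the chrome aerator off the fixture's bed into the yellow tray, then lower the magnetic catch's metal backplate over the fixture's two brass pins until it lies flush on the bed. With it flush, press both red-padded sprung levers down, in either order, until each clicks home and stays down by itself over the plate's end. Leave the screwdriver, hex key holder, tap handle and float valve where they are.

Things in the scene. Friction and masses are not known exactly. Their poses are not given: they have to be found in the camera images.
- fixture: Blue holding fixture fixed on the pine board (board top is 18 mm above the table). Base 70 (x) x 330 (y) x 12 mm; origin at the centre of its underside, y along its length, z up. Lever pivots at x 0, y +-150 mm, z 34 mm, axis along x. A post 50 mm high with a small brass spring plunger with a roller nose (the detent) stands beside each lever at y +-100 mm, 25 to 34 mm from the centre line.
- bed (a point): Centre of the top of the fixture's dark steel bed, 40 (x) x 120 (y) mm, 22 mm above the fixture's underside; axes as the fixture's. Two brass pins dia 8 mm at y +-45 mm from here rise 18 mm above the bed; their upper 8 mm taper to dia 3 mm.
- catch: Loose magnetic door catch, 0.16 kg nominal: bright metal backplate 50 (x) x 140 (y) x 5 mm with two through holes dia 11 mm at x 0, y +-45 mm, and on its middle a black block 20 (x) x 44 (y) mm that rises 28 mm above the plate (grip it across its 20 mm width). Origin at the centre of the plate's underside, y along the plate, z up. A half turn makes no difference.
- aerator: Loose chrome tap aerator, upright cylinder dia 25, 24 mm high, 45 g; at first it stands on the bed between the pins. Origin at the centre of its underside.
- tray: Yellow open tray fixed on the board, 110 x 110 x 30 mm outside, walls 4 mm. Origin at the centre of its underside, z up.
- tray_in (a point): Centre of the tray's inner floor.
- lever_left (a joint): Angle (rad) of the lever at the fixture's +y end: 0 = raised (slopes up at 43 degrees from its pivot towards the fixture's middle), 0.75 = fully down (level). It springs back up unless pushed past about 0.63; then a detent holds it fully down. Takes about 9 N at the pad.
- lever_left_pad (a point): Centre of the top of the red thumb pad (32 x 30 mm) of that lever: 73 mm from the pivot along the arm and 11 mm above the arm's line. When down it lies at x 0, y +77 mm, z 45 mm in the fixture's frame. The arm's tip, 90 mm from the pivot, then overlaps the plate's end by 10 mm.
- lever_right (a joint): Angle (rad) of the lever at the fixture's -y end; same as lever_left, mirrored.
- lever_right_pad (a point): Centre of the top of the red thumb pad of that lever; when down at x 0, y -77 mm, z 45 mm in the fixture's frame.
- screwdriver: Red-handled screwdriver lying on the board beyond the fixture, about 200 mm long, along its x axis; leave alone.
- hex_holder: Stainless hex key holder, block 45 x 70 x 30 mm with four keys, 75 mm high in all; origin at the centre of its underside; leave alone.
- tap_handle: White ceramic cross tap handle, 83 mm across, 44 mm high; origin at the centre of its underside; leave alone.
- float_valve: Blue plastic float valve: float dia 52 x 50 mm, with an arm to a white valve body 75 mm along its y; 60 mm high; origin at the centre of the float's underside; leave alone.

How it is judged:
On the way, in this order (a step that is already met when the one before it is completed fails the run):
1. the aerator lies in the tray, let go (x of aerator in the frame of tray_in between -0.05 and 0.05 m and y of aerator in the frame of tray_in between -0.05 and 0.05 m and z of aerator in the frame of tray_in below 0.025 m and linear speed of aerator below 0.03 m/s and contact force between the fingers and aerator below 0.2 N), for 0.2 s.
2. the catch lies flush on the bed over both pins, let go, with both levers still up (horizontal distance between catch and bed below 0.005 m and z of catch in the frame of bed between -0.003 and 0.002 m and angle between the y axis of catch and the y axis of fixture, either way round below 0.06 rad and angle between catch's own z axis and vertical below 0.03 rad and linear speed of catch below 0.02 m/s and contact force between the fingers and catch below 0.2 N and value of joint each of lever_left, lever_right below 0.2 rad), for 0.2 s.
3. both levers are held down by their detents with nothing pressing them (value of joint each of lever_left, lever_right above 0.69 rad and contact force between the fingers and fixture below 0.5 N), for 0.3 s.
At the end, for the whole second after the job is handed in: Aerator at rest inside the tray; catch still, centred within 5 mm and flush within 2 mm on the bed, tilt under 0.03 rad, along the fixture within 0.06 rad; both levers self-held above 0.69 rad, fingers off the fixture; the four other objects within 30 mm of their starts (all of step 3 and x of aerator in the frame of tray_in between -0.05 and 0.05 m and y of aerator in the frame of tray_in between -0.05 and 0.05 m and z of aerator in the frame of tray_in below 0.025 m and linear speed of aerator below 0.03 m/s and horizontal distance between catch and bed below 0.005 m and z of catch in the frame of bed between -0.003 and 0.002 m and angle between the y axis of catch and the y axis of fixture, either way round below 0.06 rad and angle between catch's own z axis and vertical below 0.03 rad and linear speed of catch below 0.02 m/s and velocity of joint each of lever_left, lever_right below 0.05 rad/s and distance of each of screwdriver, hex_holder, tap_handle, float_valve from where it was at the start of the episode below 0.03 m); the robot touches nothing.
It fails at once if the screwdriver, hex key holder, tap handle or float valve is moved more than 30 mm (distance of any of screwdriver, hex_holder, tap_handle, float_valve from where it was at the start of the episode above 0.03 m).
It also fails if it takes over 58 s, if anything falls off the work surface, if the arm or the gripper's body presses on something with over 40 N, if the wrist force passes 120 N, or if a joint passes its speed limit or range.

## Robot

A 6-joint arm with a two-finger parallel gripper is mounted at the origin on the work surface. World frame = base frame: x ahead of the robot, y to its left, z up, the work surface at z = 0. Lengths are in m, angles in rad, forces in N, time in s.
With the tool pointing down it reaches from about 0.3 to 0.775 m from the base axis. Payload 14.6 kg.
Tool frame: the origin (TCP) lies on the centre line of the jaws, within the pads' length; the fingertips stand manip.tip_reach ahead of it and the grasp point (between the pads) is the TCP (manip.tip_reach is the distance from the TCP to the fingertips, in m); z points along the fingers, y is the direction in which the jaws open and shut (so a half turn about z gives the same grasp; the last joint's range is limited). The gripper opens to 85 mm and grips with 20 to 120 N. Pads are 22 mm wide; open, the fingers measure 114 mm over their backs; the gripper's body (76 mm by 85 mm) begins 54 mm behind the grasp point. The pads swing forward as they close: fully open they stand 13 mm farther back than shut.
Start: joints at [1.15, 0.3, 1.521, -0, 1.321, -0.067], TCP at [0.191, 0.516, 0.25] pointing down, gripper open.
Joint ranges: [-3.03, 3.03], [-0.79, 2.21], [0.23, 2.52], [-1.04, 4.18], [0, 3.07], [-2.55, 2.55]. Speed limits (rad/s): [2.22, 2.22, 2.57, 3.14, 3.14, 3.14].

## Interface

Orientations are given as a unit quaternion [x, y, z, w].
In Python, from bench import manip, vision, sign_off gives the robot as it stands.
- The arm moves only by the tool apply_moves, never from a script. Its argument "targets" is a list of rows, each an object with "delta_pos": the shift along the tool's x, y, z in m, a list of three; "turn": the turn, a rotation vector about the tool's x, y, z in degrees, a list of three; "claw": the finger opening in m, from 0 to 0.0854. In form: [{"delta_pos": [dx, dy, dz], "turn": [rx, ry, rz], "claw": claw}, ...]. A call has exactly 5 rows; each row shifts and turns the commanded pose from where the row before left it, along the tool's axes as they then stand; what a row does not reach is not made up. A row lasts 1/12 s, in which the tool goes at most 41.7 mm and 7.16 degrees, less where a joint would pass 70% of its speed; a pose out of reach is approached as far as the arm can. A call with a gripper value outside its range is refused whole. The fingers move at their own pace and stop on an object; "newtons" is the grip in N (left out, the last holds). Time passes only in rows, so rows that do not move let the fingers close, or fill a call up. It gives the time, the measured TCP pose, the force and the opening at its end, in the units of the state.
- manip.state(): the state, without advancing time (a new reading comes with each control period).
- vision.read_camera(name): name is "scene" or "side" or "wrist"; returns the picture (480x640x3 uint8, blue, green, red); there is no depth.
- vision.get_calibration(name): a dict with "mtx" (3x3 intrinsics, pixels), "R" (3x3) and "t" (3): a world point X has camera coordinates R X + t; the wrist camera has in their place "mount" (4x4, takes a point from camera to tool coordinates, whose origin is the TCP and whose axes are the flange's). Camera axes: x right, y down, z forward; pixel columns grow to the right and rows downward; lengths in m; the calibration is good to about 2 mm. A picture is of the moment at which its call begins: read the wrist's pose just before it. get_calibration takes no time and is no camera call.
- sign_off(): hands the job in, once; it reports no verdict.
The state is a dict: "time": time; "qpos": joint angles; "joint_velocities": joint speeds; "effort": joint torques, N m; "tcp_pos": TCP position; "tcp_rot": TCP orientation; "contact_force": force on the tool from outside, world axes, zero at the start; "torque": the same for the moment, N m; "width": finger opening in m.
Only numpy, scipy, OpenCV 4.12 (cv2) and the standard library are available. Lean on these libraries where they do the work, as an engineer would, in place of code of your own. Each camera call takes 0.05 s, during which the arm holds its last target.

## Working session

There is one attempt and no reset: what is moved stays moved. The work goes in short steps, Python scripts to look and compute and a tool call to move; the robot and the scene stay as the last step left them, time stands still between calls to the robot, and variables do not carry over. Pictures are saved under pics/ and viewed, and the job is handed in when it is done.

Besides the shell and the picture viewer there is one more tool, called after ">>>" as name([rows], argument=value, ...), one row to a line, values as JSON. apply_moves: Moves the arm, as the interface text tells. Its arguments: {"type":"object","properties":{"targets":{"type":"array"},"newtons":{"type":"number"}},"required":["targets"]}

```bash
ls; mkdir -p pics; python3 - <<'E'
from bench import manip, vision
import cv2
print(manip.state(), manip.tip_reach)
for n in ["scene","side","wrist"]:
    im=vision.read_camera(n); cv2.imwrite(f"pics/{n}0.png",im)
    print(n,vision.get_calibration(n))
E
```

```text
pics
{'time': 0.0, 'qpos': array([ 1.15044000e+00,  3.00503974e-01,  1.52161253e+00,  2.25156086e-05,
        1.32069097e+00, -6.65622967e-02]), 'joint_velocities': array([ 0.00080607, -0.00066339,  0.00082962,  0.00129813, -0.00221152,
        0.00109569]), 'effort': array([ 7.28171563e-04, -5.43496013e+01, -3.61784291e+01, -7.17935109e-05,
        4.04475111e-03, -1.76633432e-05]), 'tcp_pos': array([0.1904414 , 0.51574249, 0.24968996]), 'tcp_rot': array([ 1.75978581e-01,  9.84393808e-01, -5.86868017e-04, -1.57007201e-04]), 'contact_force': array([1.16681929, 0.10476596, 0.7377941 ]), 'torque': array([ 0.0653363 , -0.04692605,  0.05848932]), 'width': 0.08542176756104945} 0.019
scene {'mtx': array([[443.5243357 ,   0.        , 316.30607057],
       [  0.        , 443.5243357 , 239.58237897],
       [  0.        ,   0.        ,   1.        ]]), 'R': array([[ 0.43640116,  0.89965691,  0.01309473],
       [ 0.55807728, -0.25923613, -0.78825528],
       [-0.70576468,  0.35130338, -0.61520903]]), 't': array([-0.25267462, -0.26846831,  1.4259042 ])}
side {'mtx': array([[591.82722848,   0. 
[... 151 characters left out ...]
4, -0.23066862, -0.00556805],
       [-0.13811344, -0.56292581, -0.81488601],
       [ 0.18483424,  0.7936665 , -0.57959451]]), 't': array([-0.56156567,  0.15917012,  1.18024227])}
wrist {'mtx': array([[422.83593091,   0.        , 316.04153799],
       [  0.        , 422.83593091, 234.47870139],
       [  0.        ,   0.        ,   1.        ]]), 'mount': array([[-4.10703256e-04, -9.58006773e-01, -2.86745278e-01,
         7.30146430e-02],
       [ 9.99998238e-01,  1.31844672e-04, -1.87277930e-03,
        -7.69183318e-04],
       [ 1.83194109e-03, -2.86745542e-01,  9.58005030e-01,
        -1.22925404e-01],
       [ 0.00000000e+00,  0.00000000e+00,  0.00000000e+00,
         1.00000000e+00]])}
```

View pics/scene0.png

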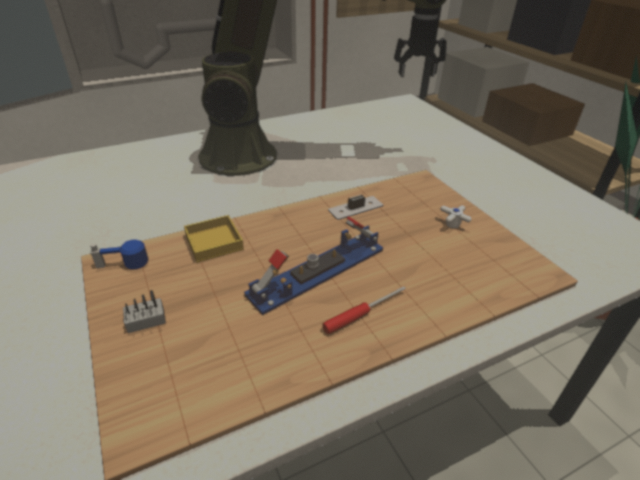

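View pics/side0.png

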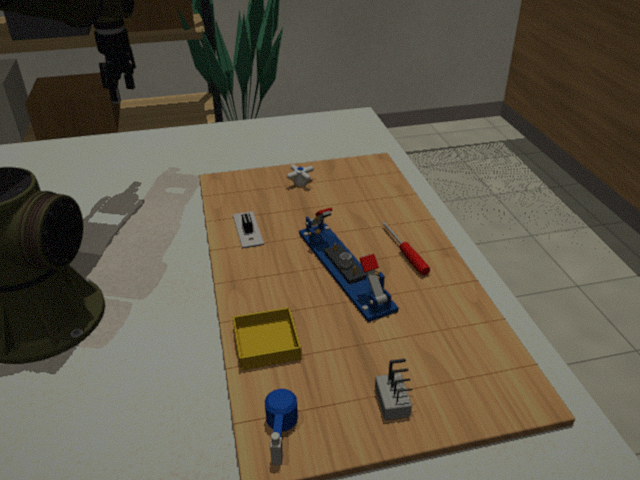

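View pics/wrist0.png

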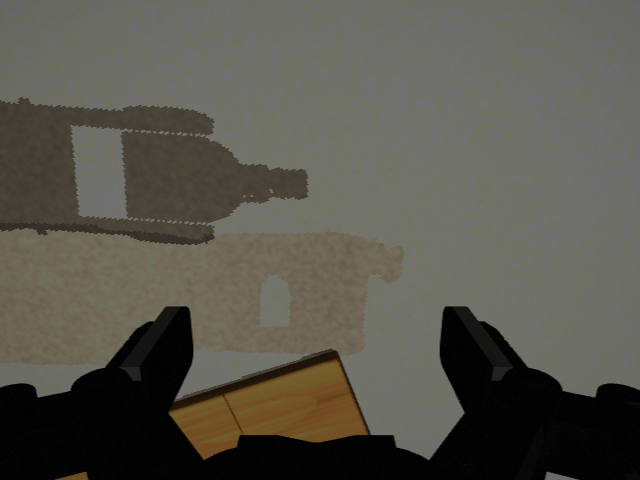

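The scene and side views show everything: fixture at scene about (315,270), tray (213,238), catch (357,206). Next I'll zoom in and measure.

```bash
cat > h.py <<'E'
import numpy as np, cv2
from bench import manip, vision
from scipy.spatial.transform import Rotation as Rn
def campose(n,st=None):
    c=vision.get_calibration(n)
    if n!="wrist": return c["mtx"],c["R"],c["t"]
    T=np.eye(4);T[:3,:3]=Rn.from_quat(st["tcp_rot"]).as_matrix();T[:3,3]=st["tcp_pos"]
    W=np.linalg.inv(T@c["mount"]); return c["mtx"],W[:3,:3],W[:3,3]
def plane(uv,z,cp):
    K,R,t=cp; uv=np.atleast_2d(np.float64(uv))
    d=(np.c_[uv,np.ones(len(uv))]@np.linalg.inv(K).T)@R; o=-R.T@t
    return o+d*((z-o[2])/d[:,2])[:,None]
def tri(uv1,cp1,uv2,cp2):
    P=[c[0]@np.c_[c[1],c[2]] for c in(cp1,cp2)]
    X=cv2.triangulatePoints(P[0],P[1],np.float64(uv1).reshape(2,1),np.float64(uv2).reshape(2,1));return (X[:3]/X[3]).ravel()
def proj(X,cp):
    K,R,t=cp; p=(np.atleast_2d(X)@R.T+t)@K.T; return p[:,:2]/p[:,2:]
E
python3 - <<'E'
import cv2
a=cv2.imread("pics/scene0.png");b=cv2.imread("pics/side0.png")
cv2.imwrite("pics/scz.png",cv2.resize(a[170:320,170:400],None,fx=3.4,fy=3.4,interpolation=cv2.INTER_CUBIC))
cv2.imwrite("pics/siz.png",cv2.resize(b[195:375,220:440],None,fx=3.3,fy=3.3,interpolation=cv2.INTER_CUBIC))
E
```

```text
(no output)
```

View pics/scz.png

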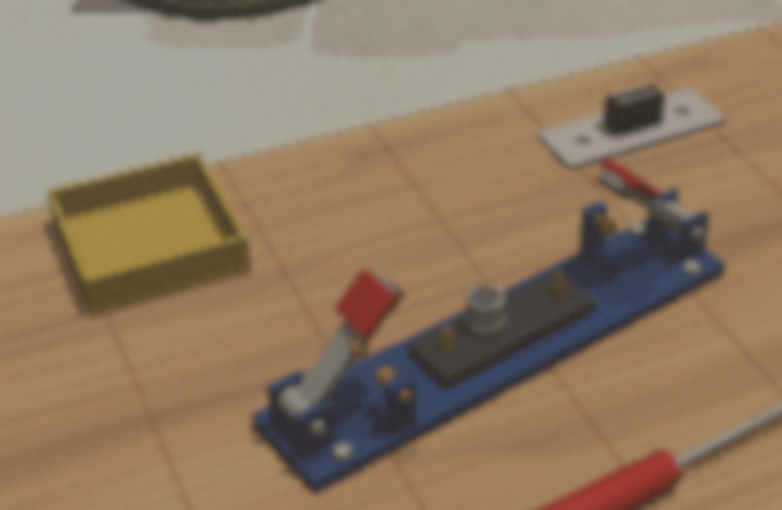

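View pics/siz.png

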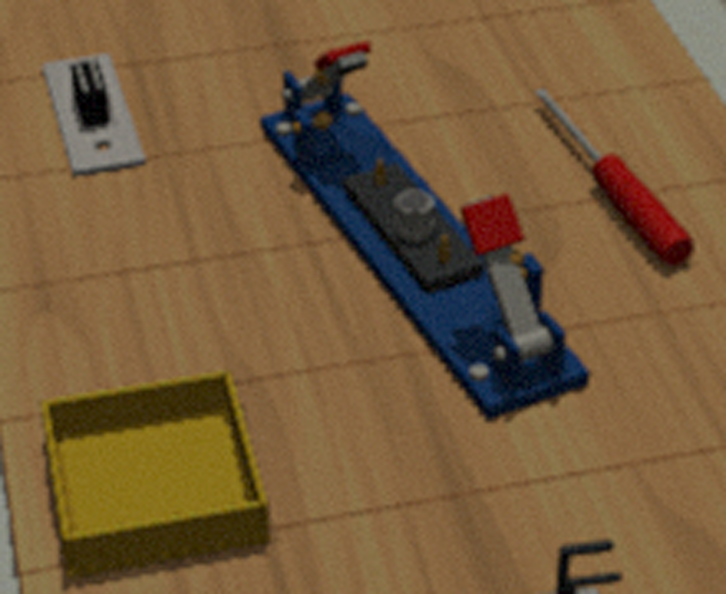

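```bash
python3 - <<'E'
from h import *
sc=campose("scene");si=campose("side")
S=lambda p:np.array(p)/3.4+170
D=lambda p:np.array(p)/3.3+np.array([220,195])
def sh(name,c,z,cp): print(name,plane(c,z,cp).round(4).tolist())
sh("fix sc",S([(318,484),(255,420),(722,265)]),.030,sc)
sh("fix si",D([(490,408),(587,375),(263,118)]),.030,si)
sh("aer sc",S([(488,295)]),.064,sc); sh("aer si",D([(414,201)]),.064,si)
sh("pins base sc",S([(447,348),(560,290)]),.040,sc)
sh("pins tip si",D([(445,238),(380,162)]),.058,si)
sh("pins tip sc",S([(447,328),(561,274)]),.058,sc)
sh("tray sc",S([(50,192),(200,156),(247,240),(92,290)]),.048,sc)
sh("tray si",D([(46,402),(230,374),(268,505),(64,542)]),.048,si)
sh("plate sc",S([(541,135),(698,90),(725,119),(571,165)]),.023,sc)
sh("plate si",D([(44,63),(108,54),(144,160),(76,172)]),.023,si)
sh("holes sc",S([(583,140),(682,110)]),.023,sc)
E
```

```text
fix sc [[0.696, -0.1705, 0.03], [0.6321, -0.1863, 0.03], [0.6253, 0.1454, 0.03]]
fix si [[0.622, -0.187, 0.03], [0.6858, -0.1735, 0.03], [0.5532, 0.133, 0.03]]
aer sc [[0.6231, -0.0288, 0.064]]
aer si [[0.6187, -0.0284, 0.064]]
pins base sc [[0.6326, -0.0613, 0.04], [0.6128, 0.0282, 0.04]]
pins tip si [[0.6297, -0.0621, 0.058], [0.6103, 0.0253, 0.058]]
pins tip sc [[0.6343, -0.0619, 0.058], [0.6177, 0.0255, 0.058]]
tray sc [[0.3788, -0.2473, 0.048], [0.3802, -0.1407, 0.048], [0.4873, -0.1413, 0.048], [0.4951, -0.247, 0.048]]
tray si [[0.3723, -0.1409, 0.048], [0.4782, -0.1425, 0.048], [0.4787, -0.249, 0.048], [0.3696, -0.2498, 0.048]]
plate sc [[0.4262, 0.1107, 0.023], [0.4219, 0.2538, 0.023], [0.4664, 0.2506, 0.023], [0.4708, 0.1128, 0.023]]
plate si [[0.412, 0.2515, 0.023], [0.4597, 0.2524, 0.023], [0.4654, 0.1128, 0.023], [0.4182, 0.11, 0.023]]
holes sc [[0.4456, 0.1366, 0.023], [0.4415, 0.2269, 0.023]]
```

```bash
cat >> h.py <<'E'
def plan(target,yaw_deg,n,start=None):
    """start: (pos,yaw) commanded; yaw of tool y in world. prints n rows, tool-axis deltas"""
    st=manip.state(); M=Rn.from_quat(st["tcp_rot"]).as_matrix()
    y=np.degrees(np.arctan2(M[1,1],M[0,1])); p=st["tcp_pos"]
    if start is not None: p,y=np.array(start[0]),start[1]
    print("cur",p.round(4),"yaw",round(y,2),"tilt(deg)",np.degrees([M[0,2],M[1,2]]).round(2))
    d=np.array(target)-p; dy=(yaw_deg-y)/n
    print("turn/row",round(-dy,2),"dist/row mm",round(1000*np.linalg.norm(d)/n,1))
    for i in range(n):
        a=np.radians(y+dy*i); ty=np.array([np.cos(a),np.sin(a),0]); tz=np.array([0,0,-1.]); tx=np.cross(ty,tz)
        e=d/n; print([round(float(e@v),4) for v in(tx,ty,tz)])
E
python3 -c "
from h import *
plan([.40,.18,.25],2,10)"
```

```text
cur [0.1905 0.5158 0.2499] yaw 69.73 tilt(deg) [-0.02 -0.05]
turn/row 6.77 dist/row mm 39.6
[-0.0313, -0.0242, -0.0]
[-0.0339, -0.0204, -0.0]
[-0.0361, -0.0162, -0.0]
[-0.0378, -0.0119, -0.0]
[-0.0389, -0.0073, -0.0]
[-0.0395, -0.0027, -0.0]
[-0.0395, 0.002, -0.0]
[-0.039, 0.0066, -0.0]
[-0.038, 0.0112, -0.0]
[-0.0364, 0.0156, -0.0]
```

>>> apply_moves([
  {"delta_pos":[-0.0313,-0.0242,0],"turn":[0,0,6.77],"claw":0.085},
  {"delta_pos":[-0.0339,-0.0204,0],"turn":[0,0,6.77],"claw":0.085},
  {"delta_pos":[-0.0361,-0.0162,0],"turn":[0,0,6.77],"claw":0.085},
  {"delta_pos":[-0.0378,-0.0119,0],"turn":[0,0,6.77],"claw":0.085},
  {"delta_pos":[-0.0389,-0.0073,0],"turn":[0,0,6.77],"claw":0.085},
])

```text
time: 0.57
tcp_pos: [0.2958, 0.3463, 0.2501]
tcp_rot: [0.457, 0.889, -0.0, -0.0]
contact_force: [1.4, 1.1, 0.1]
width: 0.0851
```

>>> apply_moves([
  {"delta_pos":[-0.0395,-0.0027,0],"turn":[0,0,6.77],"claw":0.085},
  {"delta_pos":[-0.0395,0.002,0],"turn":[0,0,6.77],"claw":0.085},
  {"delta_pos":[-0.039,0.0066,0],"turn":[0,0,6.77],"claw":0.085},
  {"delta_pos":[-0.038,0.0112,0],"turn":[0,0,6.77],"claw":0.085},
  {"delta_pos":[-0.0364,0.0156,0],"turn":[0,0,6.77],"claw":0.085},
])

```text
time: 0.98
tcp_pos: [0.4007, 0.1783, 0.2504]
tcp_rot: [0.697, 0.718, 0.0, 0.0]
contact_force: [0.0, 0.9, 0.7]
width: 0.0851
```

```bash
python3 - <<'E'
from h import *
st=manip.state(); im=vision.read_camera("wrist"); cv2.imwrite("pics/w1.png",im)
np.savez("w1.npz",tcp_pos=st["tcp_pos"],tcp_rot=st["tcp_rot"])
print(st["tcp_pos"],st["joint_velocities"].round(3),st["time"])
plan([.56,-.02,.22],14,6)
E
```

```text
[0.4007377  0.17832524 0.25036336] [-1.072e+00  1.180e-01 -1.230e-01 -1.000e-03  3.000e-03  3.420e-01] 0.9833
cur [0.4035 0.1738 0.2503] yaw 0.97 tilt(deg) [ 0.05 -0.08]
turn/row -2.17 dist/row mm 41.8
[-0.0327, 0.0255, 0.005]
[-0.0337, 0.0243, 0.005]
[-0.0346, 0.023, 0.005]
[-0.0354, 0.0216, 0.005]
[-0.0362, 0.0203, 0.005]
[-0.037, 0.0189, 0.005]
```

View pics/w1.png

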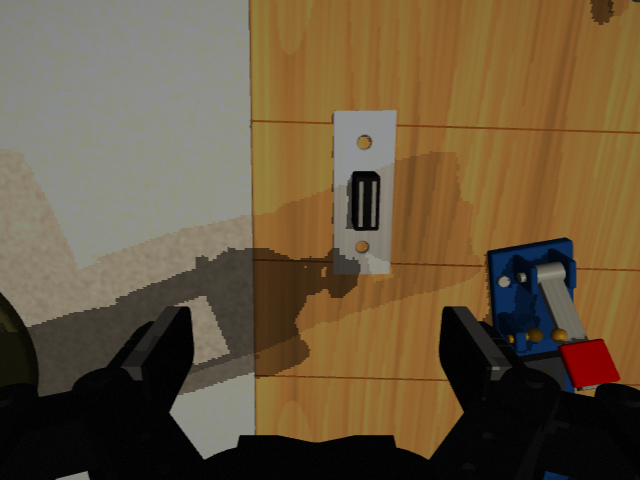

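Wrist view: catch plate columns 333–397, rows 110–275, holes at (364,142) and (362,247), and the fixture's +y end at the lower right.

```bash
python3 - <<'E'
from h import *
st=dict(np.load("w1.npz")); cp=campose("wrist",st)
im=cv2.imread("pics/w1.png")
print(plane([(364,142),(362.5,247)],.023,cp).round(4))
print("corners",plane([(333,111),(397,111),(391,275),(334,275)],.023,cp).round(4))
print("block top",plane([(354,171),(379,171),(379,230),(351,230)],.051,cp).round(4))
print(manip.state()["qpos"].round(2))
E
```

```text
[[0.4378 0.2246 0.023 ]
 [0.4421 0.1349 0.023 ]]
corners [[0.4117 0.248  0.023 ]
 [0.4626 0.2495 0.023 ]
 [0.469  0.1094 0.023 ]
 [0.4183 0.1079 0.023 ]]
block top [[0.4284 0.2049 0.051 ]
 [0.4474 0.2054 0.051 ]
 [0.4508 0.1587 0.051 ]
 [0.4286 0.1581 0.051 ]]
[ 0.32  0.05  1.81 -0.    1.28  0.31]
```

>>> apply_moves([
  {"delta_pos":[-0.032,0.024,0.005],"turn":[0,0,-2],"claw":0.085},
  {"delta_pos":[-0.032,0.023,0.005],"turn":[0,0,-2],"claw":0.085},
  {"delta_pos":[-0.032,0.022,0.005],"turn":[0,0,-2],"claw":0.085},
  {"delta_pos":[-0.032,0.021,0.005],"turn":[0,0,-2],"claw":0.085},
  {"delta_pos":[-0.03,0.02,0.005],"turn":[0,0,-2],"claw":0.085},
])

```text
time: 1.45
tcp_pos: [0.5268, 0.0325, 0.2249]
tcp_rot: [0.629, 0.778, -0.0, -0.0]
contact_force: [-0.1, 1.1, 0.4]
width: 0.085
```

>>> apply_moves([
  {"delta_pos":[0,0.02,0.005],"turn":[0,0,-1.5],"claw":0.085},
  {"delta_pos":[0,0.01,0],"turn":[0,0,0],"claw":0.085},
  {"delta_pos":[0,0,0],"turn":[0,0,0],"claw":0.085},
  {"delta_pos":[0,0,0],"turn":[0,0,0],"claw":0.085},
  {"delta_pos":[0,0,0],"turn":[0,0,0],"claw":0.085},
])

```text
time: 1.87
tcp_pos: [0.5546, 0.0412, 0.2203]
tcp_rot: [0.619, 0.786, -0.0, -0.0]
contact_force: [0.0, 0.6, -0.1]
width: 0.0851
```

```bash
python3 - <<'E'
from h import *
st=manip.state(); im=vision.read_camera("wrist"); cv2.imwrite("pics/w2.png",im)
np.savez("w2.npz",tcp_pos=st["tcp_pos"],tcp_rot=st["tcp_rot"])
print(st["tcp_pos"],st["joint_velocities"].round(3),st["time"],st["qpos"].round(2))
E
```

```text
[0.55460636 0.04116874 0.22030287] [ 0.    -0.011  0.002  0.001 -0.002 -0.   ] 1.8667 [ 0.01  0.34  1.54 -0.    1.26 -0.23]
```

View pics/w2.png

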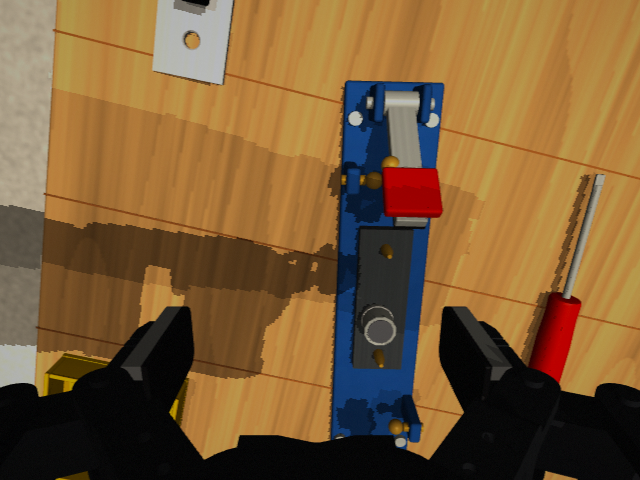

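```bash
python3 - <<'E'
from h import *
im=cv2.imread("pics/w2.png")
cv2.imwrite("pics/w2z.png",cv2.resize(im[220:375,310:460],None,fx=3.8,fy=3.8,interpolation=cv2.INTER_CUBIC))
g=cv2.cvtColor(im,cv2.COLOR_BGR2GRAY)[290:355,350:410]
hsv=cv2.cvtColor(im,cv2.COLOR_BGR2HSV)
m=cv2.inRange(hsv,(100,120,40),(130,255,255))
cs,_=cv2.findContours(m,cv2.RETR_EXTERNAL,cv2.CHAIN_APPROX_SIMPLE); c=max(cs,key=cv2.contourArea)
print(cv2.approxPolyDP(c,5,True)[:,0].tolist())
E
```

```text
[[442, 83], [345, 84], [342, 164], [353, 161], [356, 167], [347, 169], [340, 203], [331, 439], [337, 433], [395, 436], [389, 420], [403, 421], [402, 395], [411, 395], [429, 218], [424, 229], [413, 229], [401, 368], [353, 368], [357, 230], [393, 225], [382, 212], [381, 187], [372, 190], [358, 180], [360, 174], [380, 173], [388, 155], [385, 89], [424, 85], [417, 123], [422, 167], [434, 167], [439, 121], [433, 128], [422, 123], [430, 112], [440, 117]]
```

View pics/w2z.png

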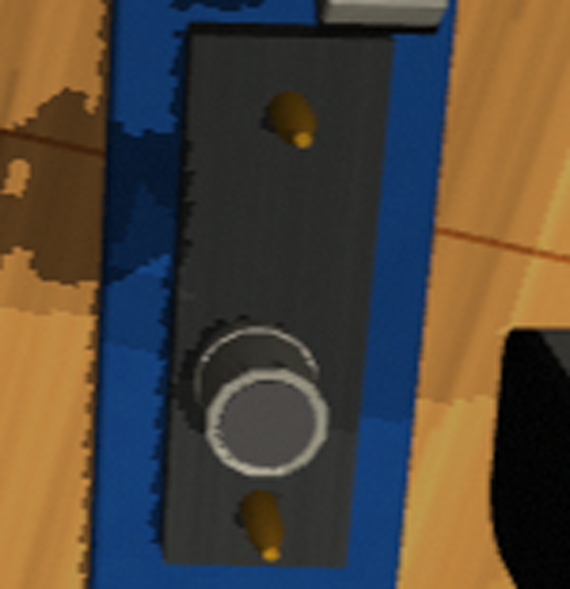

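```bash
python3 - <<'E'
from h import *
st=dict(np.load("w2.npz")); cp=campose("wrist",st)
f=lambda p:np.array(p)/3.8+[310,220]
t=plane(f([(304,140),(271,554)]),.058,cp);b=plane(f([(285,105),(257,504)]),.042,cp)
c=plane(f([(190,36),(394,36),(348,566),(163,562)]),.040,cp)
for k in(t,b,c):print(k.round(4).tolist(),"mean",k.mean(0).round(4))
print("len",np.linalg.norm(t[0]-t[1]),"yaws",[np.degrees(np.arctan2(-(q[0]-q[1])[0],(q[0]-q[1])[1])).round(2) for q in(t,b)])
w=(c[0]+c[1]-c[2]-c[3])/2;print(np.degrees(np.arctan2(-w[0],w[1])))
print("aer top",plane(f([(267,422)]),.064,cp),"bot",plane(f([(257,381)]),.042,cp))
sc=campose("scene");si=campose("side")
print("pins tri",tri((301.5,266.5),sc,(354.8,267.1),si),tri((335,250.6),sc,(335.2,244.1),si))
plan([.62,-.03,.15],12.5,5)
E
```

```text
[[0.6123, 0.024, 0.058], [0.6312, -0.0638, 0.058]] mean [ 0.6218 -0.0199  0.058 ]
[[0.6108, 0.0253, 0.042], [0.6302, -0.0625, 0.042]] mean [ 0.6205 -0.0186  0.042 ]
[[0.5892, 0.0341, 0.04], [0.6281, 0.0435, 0.04], [0.6543, -0.0738, 0.04], [0.6148, -0.0823, 0.04]] mean [ 0.6216 -0.0197  0.04  ]
len 0.08985462954313375 yaws [np.float64(12.12), np.float64(12.41)]
12.495908761532307
aer top [[ 0.62025429 -0.03182725  0.064     ]] bot [[ 0.62211611 -0.03438406  0.042     ]]
pins tri [ 0.63063211 -0.05970811  0.05539094] [0.61184397 0.02945108 0.05390438]
cur [0.5546 0.0412 0.2206] yaw 13.55 tilt(deg) [ 0.01 -0.  ]
turn/row 0.21 dist/row mm 23.9
[-0.0169, 0.0094, 0.0141]
[-0.0169, 0.0094, 0.0141]
[-0.0168, 0.0095, 0.0141]
[-0.0168, 0.0096, 0.0141]
[-0.0168, 0.0096, 0.0141]
```

```bash
python3 - <<'E'
from h import *
plan([.621,-.032,.10],12.5,4)
E
```

```text
cur [0.5546 0.0412 0.2206] yaw 13.55 tilt(deg) [ 0.01 -0.  ]
turn/row 0.26 dist/row mm 39.0
[-0.0217, 0.0118, 0.0301]
[-0.0216, 0.0119, 0.0301]
[-0.0216, 0.012, 0.0301]
[-0.0215, 0.0121, 0.0301]
```

>>> apply_moves([
  {"delta_pos":[-0.029,0.016,0.005],"turn":[0,0,0.4],"claw":0.07},
  {"delta_pos":[-0.029,0.016,0.005],"turn":[0,0,0.3],"claw":0.06},
  {"delta_pos":[-0.0285,0.016,0.01],"turn":[0,0,0.3],"claw":0.06},
  {"delta_pos":[0,0,0.03],"turn":[0,0,0],"claw":0.06},
  {"delta_pos":[0,0,0.035],"turn":[0,0,0],"claw":0.06},
])

```text
time: 2.33
tcp_pos: [0.6227, -0.0336, 0.1363]
tcp_rot: [0.626, 0.78, 0.001, 0.002]
contact_force: [0.2, -0.1, -0.3]
width: 0.06
```

>>> apply_moves([
  {"delta_pos":[0,0,0.035],"turn":[0,0,0],"claw":0.06},
  {"delta_pos":[0,0,0.03],"turn":[0,0,0],"claw":0.06},
  {"delta_pos":[0,0,0],"turn":[0,0,0],"claw":0.06},
  {"delta_pos":[0,0,0],"turn":[0,0,0],"claw":0.06},
  {"delta_pos":[0,0,0],"turn":[0,0,0],"claw":0.06},
])

```text
time: 2.75
tcp_pos: [0.6225, -0.0323, 0.0728]
tcp_rot: [0.626, 0.78, 0.001, 0.001]
contact_force: [-0.4, 0.4, 0.1]
width: 0.0599
```

```bash
python3 - <<'E'
from h import *
st=manip.state(); im=vision.read_camera("wrist"); cv2.imwrite("pics/w3.png",im)
plan([.621,-.032,.063],12.5,1)
E
```

```text
cur [ 0.6227 -0.0323  0.0732] yaw 12.54 tilt(deg) [ 0.22 -0.02]
turn/row 0.04 dist/row mm 10.3
[0.0007, -0.0016, 0.0102]
```

View pics/w3.png

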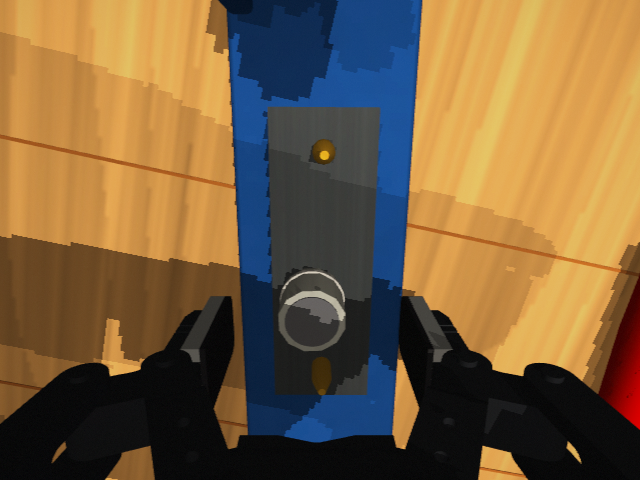

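>>> apply_moves([
  {"delta_pos":[0.001,-0.002,0.01],"turn":[0,0,0],"claw":0.06},
  {"delta_pos":[0,0,0],"turn":[0,0,0],"claw":0.04},
  {"delta_pos":[0,0,0],"turn":[0,0,0],"claw":0.015},
  {"delta_pos":[0,0,0],"turn":[0,0,0],"claw":0.015},
  {"delta_pos":[0,0,0],"turn":[0,0,0],"claw":0.015},
], newtons=30)

```text
time: 3.22
tcp_pos: [0.6197, -0.0318, 0.0608]
tcp_rot: [0.626, 0.78, 0.0, 0.0]
contact_force: [-0.5, -0.2, 3.2]
width: 0.0223
```

>>> apply_moves([
  {"delta_pos":[0,0,0],"turn":[0,0,0],"claw":0.015},
  {"delta_pos":[0,0,0],"turn":[0,0,0],"claw":0.015},
  {"delta_pos":[0,0,-0.01],"turn":[0,0,0],"claw":0.015},
  {"delta_pos":[0,0,-0.03],"turn":[0,0,0],"claw":0.015},
  {"delta_pos":[0,0,-0.035],"turn":[0,0,0],"claw":0.015},
])

```text
time: 3.63
tcp_pos: [0.6184, -0.0317, 0.1347]
tcp_rot: [0.626, 0.78, -0.001, -0.002]
contact_force: [1.2, 0.0, 0.2]
width: 0.0223
```

```bash
python3 - <<'E'
from h import *
print(manip.state()["width"])
plan([.43,-.195,.155],12.5,8)
E
```

```text
0.022335242842187616
cur [ 0.6184 -0.0317  0.1347] yaw 12.53 tilt(deg) [-0.24  0.02]
turn/row 0.0 dist/row mm 31.3
[-0.0148, -0.0274, -0.0025]
[-0.0148, -0.0274, -0.0025]
[-0.0148, -0.0274, -0.0025]
[-0.0148, -0.0274, -0.0025]
[-0.0148, -0.0274, -0.0025]
[-0.0148, -0.0274, -0.0025]
[-0.0148, -0.0274, -0.0025]
[-0.0148, -0.0274, -0.0025]
```

>>> apply_moves([
  {"delta_pos":[-0.005,-0.0274,-0.01],"turn":[0,0,0],"claw":0.015},
  {"delta_pos":[-0.016,-0.032,-0.005],"turn":[0,0,0],"claw":0.015},
  {"delta_pos":[-0.018,-0.032,-0.005],"turn":[0,0,0],"claw":0.015},
  {"delta_pos":[-0.018,-0.032,0],"turn":[0,0,0],"claw":0.015},
  {"delta_pos":[-0.018,-0.032,0],"turn":[0,0,0],"claw":0.015},
])

```text
time: 4.05
tcp_pos: [0.4827, -0.1395, 0.1561]
tcp_rot: [0.626, 0.78, 0.0, 0.001]
contact_force: [0.4, -0.3, -1.0]
width: 0.0222
```

>>> apply_moves([
  {"delta_pos":[-0.018,-0.032,0],"turn":[0,0,0],"claw":0.015},
  {"delta_pos":[-0.018,-0.03,0.01],"turn":[0,0,0],"claw":0.015},
  {"delta_pos":[-0.007,0,0.03],"turn":[0,0,0],"claw":0.015},
  {"delta_pos":[0,0,0.03],"turn":[0,0,0],"claw":0.015},
  {"delta_pos":[0,0,0.02],"turn":[0,0,0],"claw":0.015},
])

```text
time: 4.47
tcp_pos: [0.432, -0.1946, 0.0639]
tcp_rot: [0.626, 0.78, -0.0, -0.0]
contact_force: [0.3, 0.3, -1.3]
width: 0.022
```

```bash
python3 - <<'E'
from h import *
im=vision.read_camera("wrist"); cv2.imwrite("pics/w4.png",im)
print(manip.state()["width"])
plan([.43,-.195,.048],12.5,2)
E
```

```text
0.022211647684508076
cur [ 0.4308 -0.1936  0.061 ] yaw 12.47 tilt(deg) [-0.27  0.15]
turn/row -0.01 dist/row mm 6.6
[-0.0006, -0.0006, 0.0065]
[-0.0006, -0.0006, 0.0065]
```

View pics/w4.png

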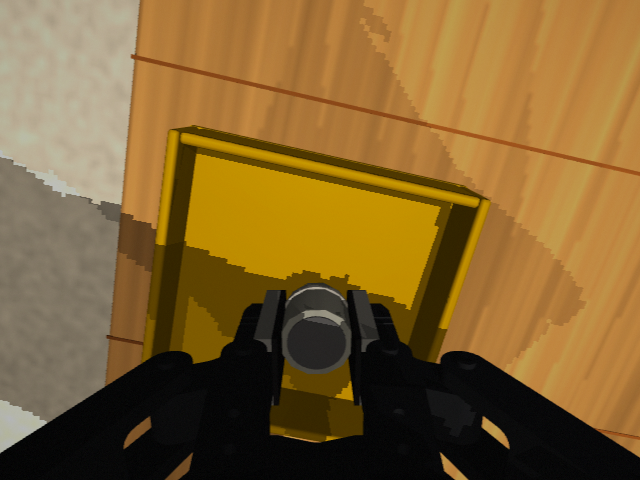

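>>> apply_moves([
  {"delta_pos":[0,0,0.012],"turn":[0,0,0],"claw":0.015},
  {"delta_pos":[0,0,0.005],"turn":[0,0,0],"claw":0.015},
  {"delta_pos":[0,0,0],"turn":[0,0,0],"claw":0.015},
  {"delta_pos":[0,0,0],"turn":[0,0,0],"claw":0.04},
  {"delta_pos":[0,0,0],"turn":[0,0,0],"claw":0.045},
])

```text
time: 4.93
tcp_pos: [0.4334, -0.1943, 0.0493]
tcp_rot: [0.626, 0.78, 0.0, 0.001]
contact_force: [1.0, 0.1, -0.3]
width: 0.0447
```

>>> apply_moves([
  {"delta_pos":[0,0,0],"turn":[0,0,0],"claw":0.045},
  {"delta_pos":[0,0,-0.01],"turn":[0,0,0],"claw":0.045},
  {"delta_pos":[0,0,-0.03],"turn":[0,0,0],"claw":0.045},
  {"delta_pos":[0,0,-0.04],"turn":[0,0,0],"claw":0.045},
  {"delta_pos":[0,0,-0.03],"turn":[0,0,0],"claw":0.05},
])

```text
time: 5.35
tcp_pos: [0.433, -0.1942, 0.1618]
tcp_rot: [0.626, 0.78, 0.0, 0.001]
contact_force: [0.3, 0.2, 0.7]
width: 0.0499
```

```bash
python3 - <<'E'
from h import *
im=vision.read_camera("wrist"); cv2.imwrite("pics/w5.png",im)
plan([.44,.18,.155],2.7,10)
E
```

```text
cur [ 0.4348 -0.1952  0.167 ] yaw 12.54 tilt(deg) [ 0.48 -0.26]
turn/row 0.98 dist/row mm 37.5
[0.0365, 0.0086, 0.0012]
[0.0367, 0.008, 0.0012]
[0.0368, 0.0074, 0.0012]
[0.0369, 0.0068, 0.0012]
[0.037, 0.0061, 0.0012]
[0.0371, 0.0055, 0.0012]
[0.0372, 0.0048, 0.0012]
[0.0373, 0.0042, 0.0012]
[0.0373, 0.0036, 0.0012]
[0.0374, 0.0029, 0.0012]
```

View pics/w5.png

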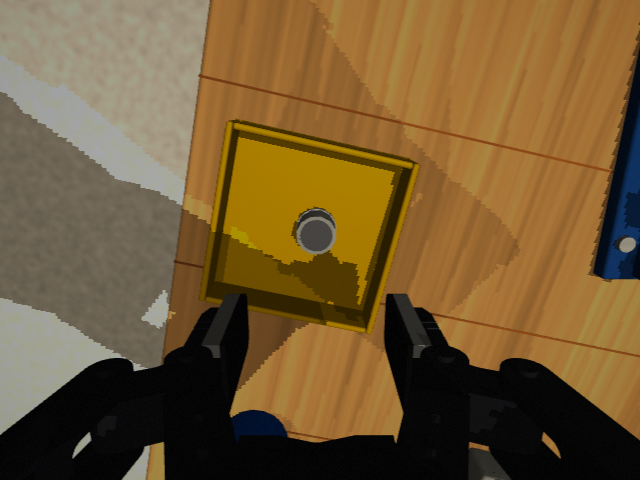

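The aerator stands upright in the tray at (316,232), released. Next, the catch.

>>> apply_moves([
  {"delta_pos":[0.0365,0.0086,0],"turn":[0,0,1],"claw":0.05},
  {"delta_pos":[0.0367,0.008,0],"turn":[0,0,1],"claw":0.05},
  {"delta_pos":[0.0368,0.0074,0],"turn":[0,0,1],"claw":0.05},
  {"delta_pos":[0.0369,0.0068,0],"turn":[0,0,1],"claw":0.05},
  {"delta_pos":[0.037,0.0061,0],"turn":[0,0,1],"claw":0.05},
])

```text
time: 5.82
tcp_pos: [0.4352, -0.0049, 0.1594]
tcp_rot: [0.66, 0.752, 0.0, 0.001]
contact_force: [0.8, 0.3, 0.2]
width: 0.0501
```

>>> apply_moves([
  {"delta_pos":[0.0371,0.0055,0],"turn":[0,0,1],"claw":0.05},
  {"delta_pos":[0.0372,0.0048,0],"turn":[0,0,1],"claw":0.05},
  {"delta_pos":[0.0373,0.0042,0.01],"turn":[0,0,1],"claw":0.05},
  {"delta_pos":[0.0373,0.0036,0.015],"turn":[0,0,1],"claw":0.05},
  {"delta_pos":[0.0374,0.0029,0.015],"turn":[0,0,1],"claw":0.05},
])

```text
time: 6.23
tcp_pos: [0.4384, 0.183, 0.1192]
tcp_rot: [0.692, 0.722, 0.001, 0.001]
contact_force: [0.2, -0.7, -0.0]
width: 0.0499
```

>>> apply_moves([
  {"delta_pos":[0,0,0.02],"turn":[0,0,0],"claw":0.05},
  {"delta_pos":[0,0,0.02],"turn":[0,0,0],"claw":0.05},
  {"delta_pos":[0,0,0],"turn":[0,0,0],"claw":0.05},
  {"delta_pos":[0,0,0],"turn":[0,0,0],"claw":0.05},
  {"delta_pos":[0,0,0],"turn":[0,0,0],"claw":0.05},
])

```text
time: 6.65
tcp_pos: [0.4391, 0.1808, 0.0798]
tcp_rot: [0.692, 0.722, 0.001, 0.0]
contact_force: [1.1, -0.5, 0.6]
width: 0.0498
```

```bash
python3 - <<'E'
from h import *
st=manip.state();im=vision.read_camera("wrist"); cv2.imwrite("pics/w6.png",im)
np.savez("w6.npz",tcp_pos=st["tcp_pos"],tcp_rot=st["tcp_rot"])
plan([.44,.18,.046],2.7,2)
E
```

```text
cur [0.4392 0.1808 0.0799] yaw 2.49 tilt(deg) [0.12 0.04]
turn/row -0.11 dist/row mm 17.0
[-0.0004, 0.0004, 0.0169]
[-0.0004, 0.0004, 0.0169]
```

View pics/w6.png

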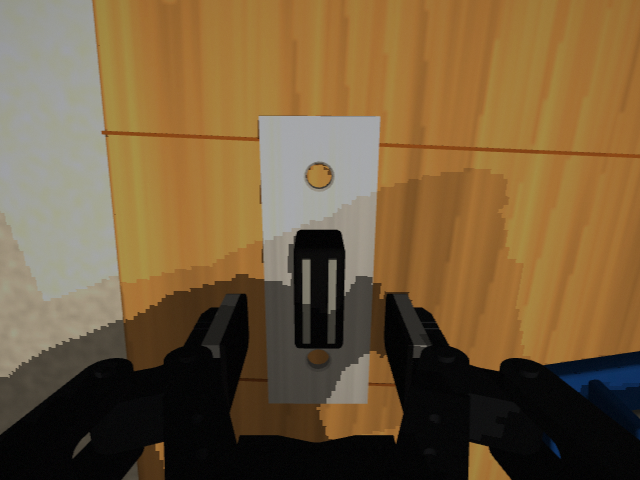

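```bash
python3 - <<'E'
from h import *
st=dict(np.load("w6.npz")); cp=campose("wrist",st)
a=plane([(319,175),(318.5,358)],.0205,cp); b=plane([(259,116),(380,116),(368,403),(270,403)],.023,cp)
print(a.round(4),a.mean(0),b.mean(0)); d=a[0]-a[1];print(np.degrees(np.arctan2(-d[0],d[1])),np.linalg.norm(d))
E
```

```text
[[0.4381 0.2251 0.0205]
 [0.442  0.1347 0.0205]] [0.44005914 0.17991048 0.0205    ] [0.44026357 0.1800322  0.023     ]
2.4327596075819686 0.09047513610564448
```

>>> apply_moves([
  {"delta_pos":[-0.001,0.001,0.02],"turn":[0,0,0],"claw":0.05},
  {"delta_pos":[0,0,0.0145],"turn":[0,0,0],"claw":0.05},
  {"delta_pos":[0,0,0],"turn":[0,0,0],"claw":0.03},
  {"delta_pos":[0,0,0],"turn":[0,0,0],"claw":0.01},
  {"delta_pos":[0,0,0],"turn":[0,0,0],"claw":0.01},
], newtons=60)

```text
time: 7.12
tcp_pos: [0.4403, 0.18, 0.0453]
tcp_rot: [0.691, 0.722, 0.001, 0.0]
contact_force: [0.1, 0.1, -1.0]
width: 0.0191
```

>>> apply_moves([
  {"delta_pos":[0,0,0],"turn":[0,0,0],"claw":0.01},
  {"delta_pos":[0,0,0],"turn":[0,0,0],"claw":0.01},
  {"delta_pos":[0,0,-0.01],"turn":[0,0,0],"claw":0.01},
  {"delta_pos":[0,0,-0.03],"turn":[0,0,0],"claw":0.01},
  {"delta_pos":[0,0,-0.03],"turn":[0,0,0],"claw":0.01},
])

```text
time: 7.53
tcp_pos: [0.4389, 0.1798, 0.1149]
tcp_rot: [0.691, 0.723, -0.001, -0.001]
contact_force: [0.0, 0.0, -1.1]
width: 0.0188
```

```bash
python3 - <<'E'
from h import *
plan([.6212,-.0195,.16],12.4,8)
E
```

```text
cur [0.4389 0.1798 0.1149] yaw 2.53 tilt(deg) [-0.11 -0.03]
turn/row -1.23 dist/row mm 34.2
[-0.0259, 0.0217, -0.0056]
[-0.0264, 0.0211, -0.0056]
[-0.0268, 0.0205, -0.0056]
[-0.0272, 0.02, -0.0056]
[-0.0277, 0.0194, -0.0056]
[-0.0281, 0.0188, -0.0056]
[-0.0285, 0.0182, -0.0056]
[-0.0289, 0.0175, -0.0056]
```

>>> apply_moves([
  {"delta_pos":[-0.0259,0.0217,-0.02],"turn":[0,0,-1.23],"claw":0.01},
  {"delta_pos":[-0.0264,0.0211,-0.02],"turn":[0,0,-1.23],"claw":0.01},
  {"delta_pos":[-0.0268,0.0205,-0.015],"turn":[0,0,-1.23],"claw":0.01},
  {"delta_pos":[-0.0272,0.02,0],"turn":[0,0,-1.23],"claw":0.01},
  {"delta_pos":[-0.0277,0.0194,0],"turn":[0,0,-1.23],"claw":0.01},
])

```text
time: 7.95
tcp_pos: [0.5547, 0.054, 0.1712]
tcp_rot: [0.651, 0.759, 0.001, 0.001]
contact_force: [0.9, 0.9, -1.1]
width: 0.0189
```

>>> apply_moves([
  {"delta_pos":[-0.0281,0.0188,0],"turn":[0,0,-1.23],"claw":0.01},
  {"delta_pos":[-0.0285,0.0182,0],"turn":[0,0,-1.23],"claw":0.01},
  {"delta_pos":[-0.0289,0.0175,0],"turn":[0,0,-1.23],"claw":0.01},
  {"delta_pos":[0,0,0],"turn":[0,0,0],"claw":0.01},
  {"delta_pos":[0,0,0],"turn":[0,0,0],"claw":0.01},
])

```text
time: 8.37
tcp_pos: [0.6222, -0.0206, 0.1692]
tcp_rot: [0.628, 0.779, -0.0, -0.0]
contact_force: [-0.3, 0.2, -1.8]
width: 0.019
```

```bash
python3 - <<'E'
from h import *
for n in ["wrist","scene","side"]:
    st=manip.state();im=vision.read_camera(n); cv2.imwrite(f"pics/{n}7.png",im)
    if n=="wrist": np.savez("w7.npz",tcp_pos=st["tcp_pos"],tcp_rot=st["tcp_rot"])
a=cv2.imread("pics/scene7.png")[190:310,240:400];b=cv2.imread("pics/side7.png")[200:320,270:420]
b=cv2.resize(b,(a.shape[1]*5//2,int(120*2.5*160/150)));a=cv2.resize(a,None,fx=2.5,fy=2.5)
h=min(len(a),len(b));cv2.imwrite("pics/both7.png",np.hstack([a[:h],b[:h]]))
plan([.6212,-.0195,.12],12.4,2)
E
```

```text
cur [ 0.6214 -0.0187  0.1694] yaw 12.4 tilt(deg) [-0.    0.01]
turn/row 0.0 dist/row mm 24.7
[-0.0004, -0.0002, 0.0247]
[-0.0004, -0.0002, 0.0247]
```

View pics/wrist7.png

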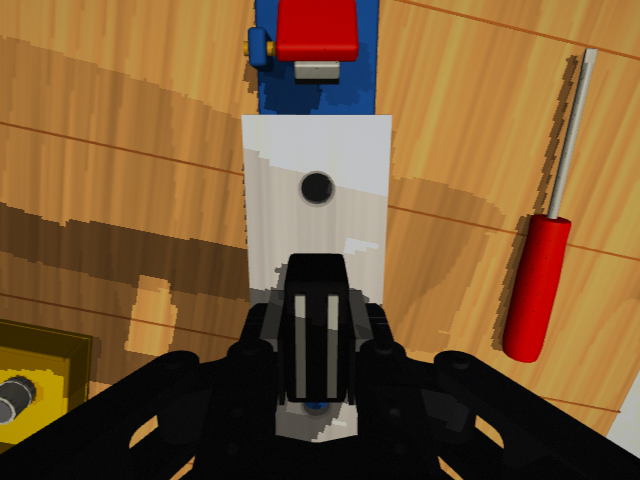

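View pics/both7.png

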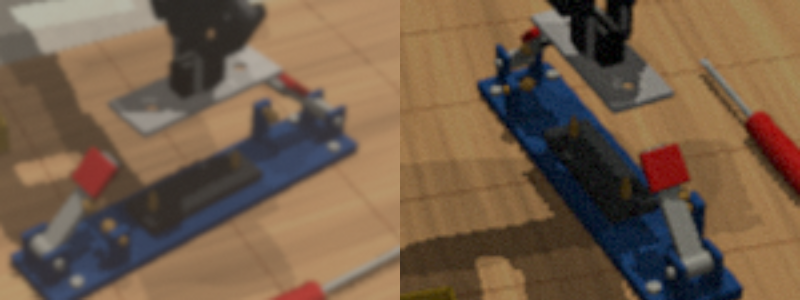

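```bash
python3 - <<'E'
from h import *
st=dict(np.load("w7.npz")); cp=campose("wrist",st)
T=Rn.from_quat(st["tcp_rot"]).as_matrix()
f=lambda uv,h:((plane(uv,st["tcp_pos"][2]-h,cp)-st["tcp_pos"])@T).round(4)
print(f([(317,188)],.0235)); print(f([(242,115),(391,115),(249.5,300),(385,300)],.022))
E
```

```text
[[ 0.0453 -0.0002  0.0235]]
[[ 0.0699 -0.025   0.022 ]
 [ 0.0699  0.0242  0.022 ]
 [ 0.003  -0.0256  0.022 ]
 [ 0.0031  0.0253  0.022 ]]
```

>>> apply_moves([
  {"delta_pos":[-0.0008,0,0.03],"turn":[0,0,0],"claw":0.01},
  {"delta_pos":[0,0,0.025],"turn":[0,0,0],"claw":0.01},
  {"delta_pos":[0,0,0.015],"turn":[0,0,0],"claw":0.01},
  {"delta_pos":[0,0,0],"turn":[0,0,0],"claw":0.01},
  {"delta_pos":[0,0,0],"turn":[0,0,0],"claw":0.01},
])

```text
time: 8.93
tcp_pos: [0.6218, -0.0195, 0.0992]
tcp_rot: [0.626, 0.779, -0.0, -0.0]
contact_force: [-0.4, -0.4, 0.3]
width: 0.0189
```

```bash
python3 - <<'E'
from h import *
for n in ["wrist","scene","side"]:
    st=manip.state();im=vision.read_camera(n); cv2.imwrite(f"pics/{n}8.png",im)
    if n=="wrist": np.savez("w8.npz",tcp_pos=st["tcp_pos"],tcp_rot=st["tcp_rot"])
w=cv2.imread("pics/wrist8.png")[130:430,200:440]
a=cv2.imread("pics/scene8.png")[200:300,260:370];b=cv2.imread("pics/side8.png")[200:300,300:410]
cv2.imwrite("pics/c8.png",np.hstack([cv2.resize(w,(320,400)),np.vstack([cv2.resize(k,(330,300),interpolation=cv2.INTER_CUBIC) for k in(a,b)])[:400*1+200][:600] if False else cv2.resize(np.vstack([a,b]),(220,400))]))
cv2.imwrite("pics/s8.png",np.hstack([cv2.resize(k,(400,364),interpolation=cv2.INTER_CUBIC) for k in(a,b)]))
plan([.6212,-.0195,.067],12.4,2)
E
```

```text
cur [ 0.6227 -0.02    0.1007] yaw 12.39 tilt(deg) [ 0.15 -0.01]
turn/row -0.0 dist/row mm 16.9
[0.0004, -0.0007, 0.0168]
[0.0004, -0.0007, 0.0168]
```

View pics/wrist8.png

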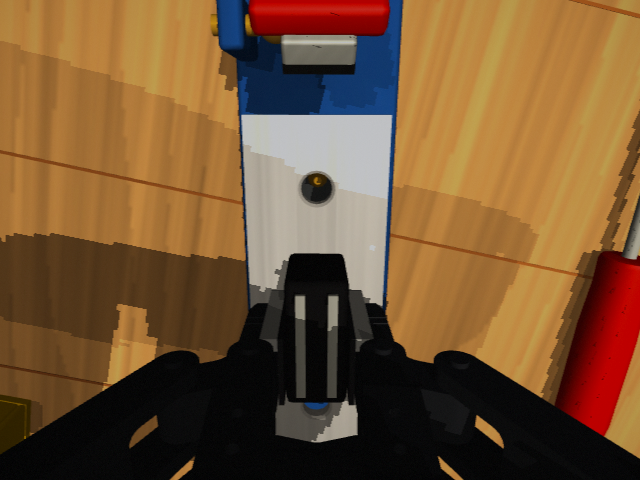

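View pics/s8.png

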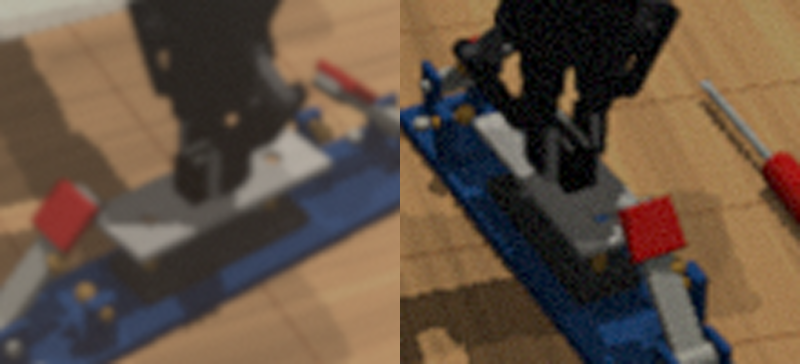

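```bash
python3 - <<'E'
from h import *
im=cv2.imread("pics/wrist8.png")
cv2.imwrite("pics/w8z.png",cv2.resize(im[160:215,285:350],None,fx=8,fy=8,interpolation=cv2.INTER_CUBIC))
st=dict(np.load("w8.npz")); cp=campose("wrist",st)
T=Rn.from_quat(st["tcp_rot"]).as_matrix()
f=lambda uv,z:((plane(uv,z,cp)-st["tcp_pos"])@T).round(4)
print(st["tcp_pos"],f([(318.5,181)],.058),f([(317,188)],st["tcp_pos"][2]-.0235))
E
```

```text
[ 0.62181439 -0.01948935  0.09922944] [[0.0448 0.0004 0.0412]] [[ 0.0453 -0.0002  0.0235]]
```

View pics/w8z.png

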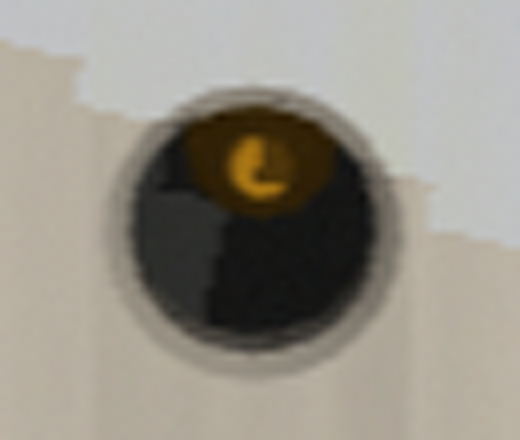

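>>> apply_moves([
  {"delta_pos":[-0.0005,0.0005,0.01],"turn":[0,0,0],"claw":0.01},
  {"delta_pos":[0,0,0.006],"turn":[0,0,0],"claw":0.01},
  {"delta_pos":[0,0,0.004],"turn":[0,0,0],"claw":0.01},
  {"delta_pos":[0,0,0.003],"turn":[0,0,0],"claw":0.01},
  {"delta_pos":[0,0,0],"turn":[0,0,0],"claw":0.01},
])

```text
time: 9.5
tcp_pos: [0.6224, -0.0207, 0.0748]
tcp_rot: [0.627, 0.779, -0.0, -0.001]
contact_force: [-0.6, -0.4, -1.4]
width: 0.0189
```

```bash
python3 - <<'E'
from h import *
st=manip.state();im=vision.read_camera("wrist");cv2.imwrite("pics/w9z.png",cv2.resize(im[100:260,220:420],None,fx=4,fy=3.75))
print(st["tcp_pos"],st["contact_force"])
E
```

```text
[ 0.62237492 -0.02065489  0.07482941] [-0.57131142 -0.436622   -1.43025737]
```

View pics/w9z.png

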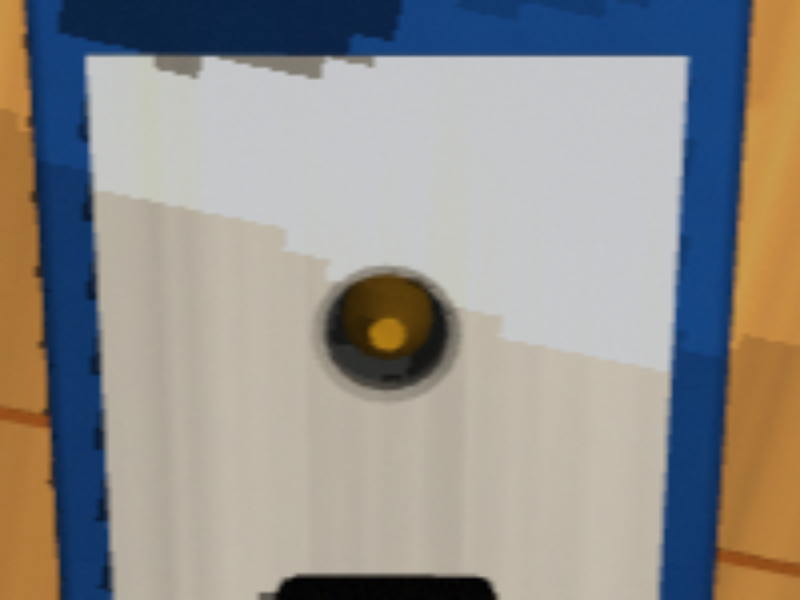

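The pin tip is centred in the hole, with no contact force. Lowering the rest of the way.

>>> apply_moves([
  {"delta_pos":[0,0,0.003],"turn":[0,0,0],"claw":0.01},
  {"delta_pos":[0,0,0.002],"turn":[0,0,0],"claw":0.01},
  {"delta_pos":[0,0,0.002],"turn":[0,0,0],"claw":0.01},
  {"delta_pos":[0,0,0],"turn":[0,0,0],"claw":0.01},
  {"delta_pos":[0,0,0],"turn":[0,0,0],"claw":0.01},
])

```text
time: 9.97
tcp_pos: [0.6227, -0.0207, 0.0687]
tcp_rot: [0.627, 0.779, -0.0, -0.0]
contact_force: [0.3, -0.8, -1.2]
width: 0.0188
```

>>> apply_moves([
  {"delta_pos":[0,0,0.0015],"turn":[0,0,0],"claw":0.01},
  {"delta_pos":[0,0,0.001],"turn":[0,0,0],"claw":0.01},
  {"delta_pos":[0,0,0],"turn":[0,0,0],"claw":0.01},
  {"delta_pos":[0,0,0],"turn":[0,0,0],"claw":0.01},
  {"delta_pos":[0,0,0],"turn":[0,0,0],"claw":0.01},
])

```text
time: 10.38
tcp_pos: [0.623, -0.0207, 0.0673]
tcp_rot: [0.627, 0.779, 0.0, 0.0]
contact_force: [-3.4, 0.4, 6.8]
width: 0.019
```

>>> apply_moves([
  {"delta_pos":[0,0,0],"turn":[0,0,0],"claw":0.03},
  {"delta_pos":[0,0,0],"turn":[0,0,0],"claw":0.045},
  {"delta_pos":[0,0,0],"turn":[0,0,0],"claw":0.045},
  {"delta_pos":[0,0,-0.02],"turn":[0,0,0],"claw":0.045},
  {"delta_pos":[0,0,-0.03],"turn":[0,0,0],"claw":0.045},
])

```text
time: 10.8
tcp_pos: [0.6214, -0.0205, 0.114]
tcp_rot: [0.627, 0.779, -0.002, -0.002]
contact_force: [-0.4, 0.0, 0.3]
width: 0.0452
```

>>> apply_moves([
  {"delta_pos":[0,0,-0.04],"turn":[0,0,0],"claw":0.045},
  {"delta_pos":[0,0,-0.03],"turn":[0,0,0],"claw":0.03},
  {"delta_pos":[0,0,0],"turn":[0,0,0],"claw":0},
  {"delta_pos":[0,0,0],"turn":[0,0,0],"claw":0},
  {"delta_pos":[0,0,0],"turn":[0,0,0],"claw":0},
])

```text
time: 11.22
tcp_pos: [0.6224, -0.0206, 0.1854]
tcp_rot: [0.627, 0.779, -0.0, -0.0]
contact_force: [0.2, 0.9, -0.4]
width: 0.0002
```

```bash
python3 - <<'E'
from h import *
for n in ["wrist","scene","side"]:
    st=manip.state();im=vision.read_camera(n); cv2.imwrite(f"pics/{n}10.png",im)
    if n=="wrist": np.savez("w10.npz",tcp_pos=st["tcp_pos"],tcp_rot=st["tcp_rot"])
a=cv2.imread("pics/scene10.png")[200:310,250:390];b=cv2.imread("pics/side10.png")[200:310,280:420]
cv2.imwrite("pics/s10.png",np.hstack([cv2.resize(k,(400,314),interpolation=cv2.INTER_CUBIC) for k in(a,b)]))
print(manip.state()["width"],manip.state()["tcp_pos"])
E
```

```text
0.00011220924479223974 [ 0.62229466 -0.02060708  0.18476971]
```

View pics/wrist10.png

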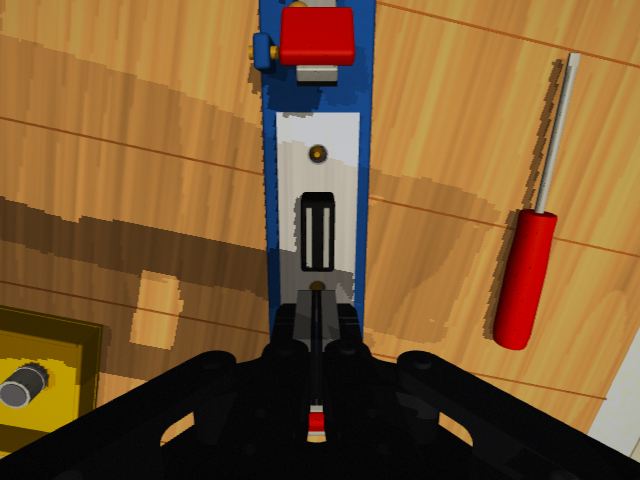

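View pics/s10.png

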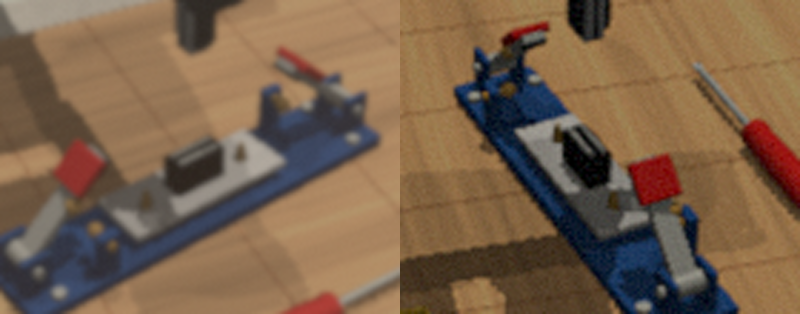

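```bash
python3 - <<'E'
from h import *
st=dict(np.load("w10.npz")); cp=campose("wrist",st)
print(st["tcp_pos"])
print("pad",plane([(317,37)],.110,cp))
p=plane([(318,155),(317.5,289)],.058,cp);print("pins",p.round(4),p.mean(0).round(4))
q=plane([(276,112),(360,112),(355,305),(272,305)],.045,cp);print("plate",q.round(4))
c=np.array([.6215,-.020]);print(c+np.array([-.2147,.9767])*.104,c-np.array([-.2147,.9767])*.104)
sc=campose("scene");si=campose("side")
print(proj([[*(c+np.array([-.2147,.9767])*.104),.11],[*(c-np.array([-.2147,.9767])*.104),.11]],sc),proj([[*(c+np.array([-.2147,.9767])*.104),.11],[*(c-np.array([-.2147,.9767])*.104),.11]],si))
E
```

```text
[ 0.62239193 -0.02062867  0.18538461]
pad [[0.60043556 0.07822254 0.11      ]]
pins [[ 0.6129  0.024   0.058 ]
 [ 0.6309 -0.0592  0.058 ]] [ 0.6219 -0.0176  0.058 ]
plate [[ 0.5833  0.0421  0.045 ]
 [ 0.6323  0.0529  0.045 ]
 [ 0.6598 -0.071   0.045 ]
 [ 0.6043 -0.0832  0.045 ]]
[0.5991712 0.0815768] [ 0.6438288 -0.1215768]
[[354.78529637 220.28652419]
 [275.28546485 257.94232161]] [[324.00520615 210.80933607]
 [371.05611905 263.38782538]]
```

>>> apply_moves([
  {"delta_pos":[0.037,0,0],"turn":[0,0,0],"claw":0},
  {"delta_pos":[0.037,0,0.005],"turn":[0,0,0],"claw":0},
  {"delta_pos":[0.037,0,0.018],"turn":[0,0,0],"claw":0},
  {"delta_pos":[0,0,0.018],"turn":[0,0,0],"claw":0},
  {"delta_pos":[0,0,0],"turn":[0,0,0],"claw":0},
], newtons=60)

```text
time: 11.78
tcp_pos: [0.597, 0.0893, 0.1411]
tcp_rot: [0.626, 0.78, -0.002, -0.002]
contact_force: [0.0, 0.2, -1.2]
width: -0.0
```

```bash
python3 - <<'E'
from h import *
st=manip.state(); 
p=st["tcp_pos"]-np.array([.6215,-.02,0]);a=np.radians(12.4)
print(st["tcp_pos"],"fix x,y",p[0]*np.cos(a)+p[1]*np.sin(a),-p[0]*np.sin(a)+p[1]*np.cos(a))
for n in ["scene","side"]: cv2.imwrite(f"pics/{n}11.png",vision.read_camera(n))
a=cv2.imread("pics/scene11.png")[170:280,290:400];b=cv2.imread("pics/side11.png")[150:260,270:380]
cv2.imwrite("pics/s11.png",np.hstack([cv2.resize(k,(400,400),interpolation=cv2.INTER_CUBIC) for k in(a,b)]))
E
```

```text
[0.59695041 0.08928844 0.14114052] fix x,y -0.0005088145478740688 0.11201065230428228
```

View pics/s11.png

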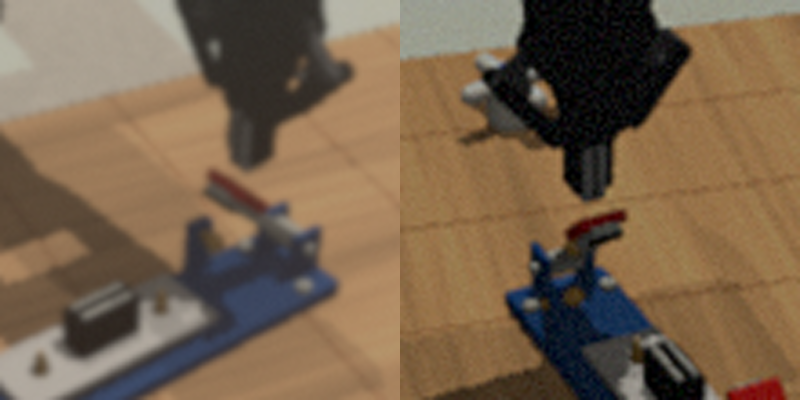

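>>> apply_moves([
  {"delta_pos":[-0.001,0.0005,0.009],"turn":[0,0,0],"claw":0},
  {"delta_pos":[-0.008,0,0.008],"turn":[0,0,0],"claw":0},
  {"delta_pos":[-0.009,0,0.011],"turn":[0,0,0],"claw":0},
  {"delta_pos":[-0.0065,0,0.0125],"turn":[0,0,0],"claw":0},
  {"delta_pos":[-0.0035,0,0.0105],"turn":[0,0,0],"claw":0},
])

```text
time: 12.3
tcp_pos: [0.6063, 0.0586, 0.0936]
tcp_rot: [0.627, 0.779, 0.001, 0.001]
contact_force: [2.6, -0.6, 3.0]
width: 0.0002
```

>>> apply_moves([
  {"delta_pos":[-0.002,0,0.007],"turn":[0,0,0],"claw":0},
  {"delta_pos":[0,0,0.003],"turn":[0,0,0],"claw":0},
  {"delta_pos":[0,0,0.001],"turn":[0,0,0],"claw":0},
  {"delta_pos":[0,0,0],"turn":[0,0,0],"claw":0},
  {"delta_pos":[0,0,0],"turn":[0,0,0],"claw":0},
])

```text
time: 12.72
tcp_pos: [0.606, 0.0587, 0.0835]
tcp_rot: [0.627, 0.779, 0.0, 0.0]
contact_force: [-0.5, 0.1, -1.3]
width: 0.0001
```

```bash
python3 - <<'E'
from h import *
for n in ["scene","side"]: cv2.imwrite(f"pics/{n}12.png",vision.read_camera(n))
a=cv2.imread("pics/scene12.png")[190:280,300:390];b=cv2.imread("pics/side12.png")[180:270,280:370]
cv2.imwrite("pics/s12.png",np.hstack([cv2.resize(k,(400,400),interpolation=cv2.INTER_CUBIC) for k in(a,b)]))
print(manip.state()["tcp_pos"],manip.state()["contact_force"])
E
```

```text
[0.60604365 0.05874026 0.08372747] [0.1850005  0.590949   0.75103325]
```

View pics/s12.png

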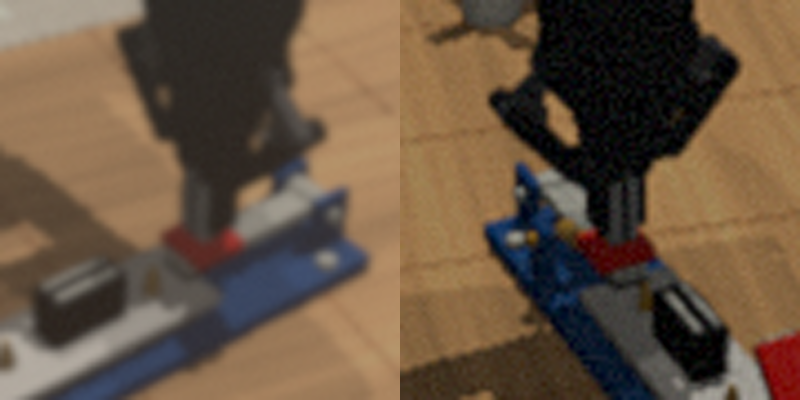

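The lever looks level. I'll press a little more to be sure it's home, then lift.

>>> apply_moves([
  {"delta_pos":[0,0,0.0015],"turn":[0,0,0],"claw":0},
  {"delta_pos":[0,0,0.0015],"turn":[0,0,0],"claw":0},
  {"delta_pos":[0,0,0],"turn":[0,0,0],"claw":0},
  {"delta_pos":[0,0,0],"turn":[0,0,0],"claw":0},
  {"delta_pos":[0,0,0],"turn":[0,0,0],"claw":0},
])

```text
time: 13.23
tcp_pos: [0.6062, 0.0587, 0.0814]
tcp_rot: [0.627, 0.779, 0.0, 0.001]
contact_force: [-3.9, -1.0, 10.7]
width: 0.0001
```

>>> apply_moves([
  {"delta_pos":[0,0,-0.01],"turn":[0,0,0],"claw":0},
  {"delta_pos":[0,0,-0.03],"turn":[0,0,0],"claw":0},
  {"delta_pos":[0,0,-0.035],"turn":[0,0,0],"claw":0},
  {"delta_pos":[-0.02,0,-0.03],"turn":[0,0,0],"claw":0},
  {"delta_pos":[-0.035,0,0],"turn":[0,0,0],"claw":0},
])

```text
time: 13.65
tcp_pos: [0.6194, 0.0067, 0.1928]
tcp_rot: [0.625, 0.78, 0.003, 0.004]
contact_force: [0.8, -1.0, 1.4]
width: 0.0001
```

```bash
python3 - <<'E'
from h import *
st=manip.state(); cv2.imwrite("pics/w13.png",vision.read_camera("wrist"))
p=st["tcp_pos"]-np.array([.6215,-.02,0]);a=np.radians(12.4)
print(st["tcp_pos"],"fix x,y",p[0]*np.cos(a)+p[1]*np.sin(a),-p[0]*np.sin(a)+p[1]*np.cos(a))
E
```

```text
[0.61943744 0.00669345 0.19284246] fix x,y 0.0037175803375593835 0.026513659837124764
```

View pics/w13.png

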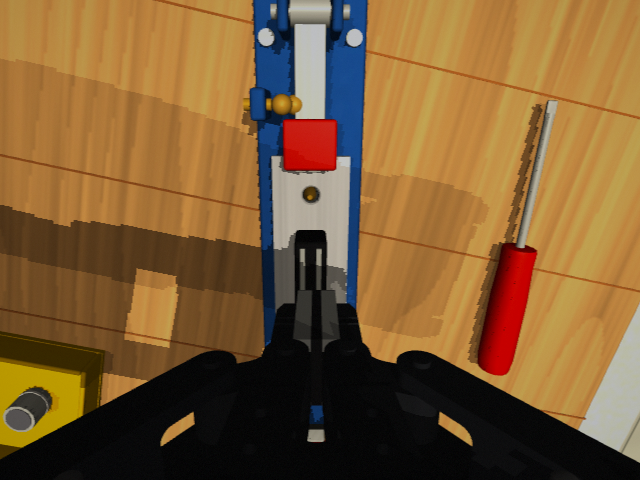

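>>> apply_moves([
  {"delta_pos":[-0.034,-0.0015,0],"turn":[0,0,0],"claw":0},
  {"delta_pos":[-0.034,0,0],"turn":[0,0,0],"claw":0},
  {"delta_pos":[-0.034,0,0],"turn":[0,0,0],"claw":0},
  {"delta_pos":[-0.034,0,0.01],"turn":[0,0,0],"claw":0},
  {"delta_pos":[0,0,0.03],"turn":[0,0,0],"claw":0},
])

```text
time: 14.12
tcp_pos: [0.6472, -0.1342, 0.149]
tcp_rot: [0.629, 0.778, 0.001, 0.004]
contact_force: [-0.0, 0.2, 0.2]
width: -0.0
```

>>> apply_moves([
  {"delta_pos":[0,0,0],"turn":[0,0,0],"claw":0},
  {"delta_pos":[0,0,0],"turn":[0,0,0],"claw":0},
  {"delta_pos":[0,0,0],"turn":[0,0,0],"claw":0},
  {"delta_pos":[0,0,0],"turn":[0,0,0],"claw":0},
  {"delta_pos":[0,0,0],"turn":[0,0,0],"claw":0},
])

```text
time: 14.53
tcp_pos: [0.6458, -0.1275, 0.1469]
tcp_rot: [0.626, 0.78, 0.0, 0.001]
contact_force: [0.2, -0.8, -0.5]
width: -0.0
```

```bash
python3 - <<'E'
from h import *
st=manip.state(); 
p=st["tcp_pos"]-np.array([.6215,-.02,0]);a=np.radians(12.4)
print(st["tcp_pos"],"fix x,y",p[0]*np.cos(a)+p[1]*np.sin(a),-p[0]*np.sin(a)+p[1]*np.cos(a))
for n in ["scene","side"]: cv2.imwrite(f"pics/{n}14.png",vision.read_camera(n))
a=cv2.imread("pics/scene14.png")[190:310,230:350];b=cv2.imread("pics/side14.png")[210:330,310:430]
cv2.imwrite("pics/s14.png",np.hstack([cv2.resize(k,(400,400),interpolation=cv2.INTER_CUBIC) for k in(a,b)]))
E
```

```text
[ 0.64580153 -0.12752936  0.1469443 ] fix x,y 0.0006442793602789917 -0.11023934583740397
```

View pics/s14.png

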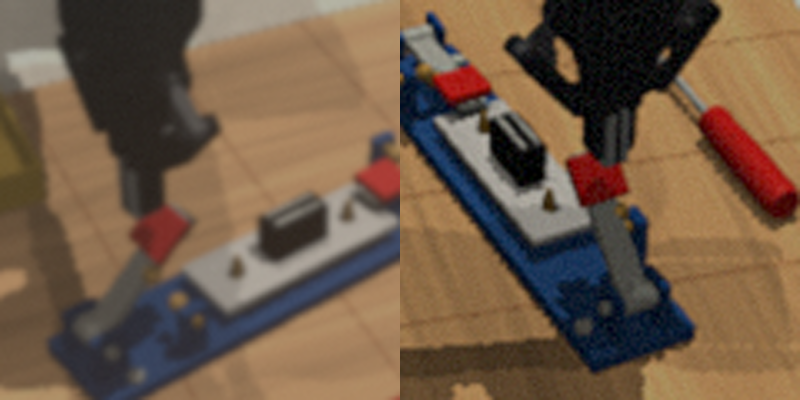

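>>> apply_moves([
  {"delta_pos":[0.001,-0.0005,0.013],"turn":[0,0,0],"claw":0},
  {"delta_pos":[0.008,0,0.008],"turn":[0,0,0],"claw":0},
  {"delta_pos":[0.009,0,0.011],"turn":[0,0,0],"claw":0},
  {"delta_pos":[0.0065,0,0.0125],"turn":[0,0,0],"claw":0},
  {"delta_pos":[0.0035,0,0.0105],"turn":[0,0,0],"claw":0},
])

```text
time: 15.05
tcp_pos: [0.6383, -0.1, 0.0889]
tcp_rot: [0.627, 0.779, -0.0, -0.0]
contact_force: [0.1, -0.4, 0.8]
width: -0.0001
```

>>> apply_moves([
  {"delta_pos":[0.002,0,0.007],"turn":[0,0,0],"claw":0},
  {"delta_pos":[0,0,0.003],"turn":[0,0,0],"claw":0},
  {"delta_pos":[0,0,0.002],"turn":[0,0,0],"claw":0},
  {"delta_pos":[0,0,0],"turn":[0,0,0],"claw":0},
  {"delta_pos":[0,0,0],"turn":[0,0,0],"claw":0},
])

```text
time: 15.47
tcp_pos: [0.6381, -0.0979, 0.0807]
tcp_rot: [0.627, 0.779, 0.0, -0.001]
contact_force: [-18.5, 7.2, 32.3]
width: 0.0001
```

>>> apply_moves([
  {"delta_pos":[0,0,-0.01],"turn":[0,0,0],"claw":0},
  {"delta_pos":[0,0,-0.03],"turn":[0,0,0],"claw":0},
  {"delta_pos":[0,0,-0.035],"turn":[0,0,0],"claw":0},
  {"delta_pos":[0,0,-0.035],"turn":[0,0,0],"claw":0},
  {"delta_pos":[0.01,-0.03,-0.02],"turn":[0,0,0],"claw":0},
])

```text
time: 15.88
tcp_pos: [0.6098, -0.0958, 0.2114]
tcp_rot: [0.627, 0.779, 0.001, 0.002]
contact_force: [-0.8, -0.3, 1.7]
width: -0.0001
```

>>> apply_moves([
  {"delta_pos":[0.03,-0.025,0],"turn":[0,0,0],"claw":0},
  {"delta_pos":[0.03,-0.025,0],"turn":[0,0,0],"claw":0},
  {"delta_pos":[0.03,-0.025,0],"turn":[0,0,0],"claw":0},
  {"delta_pos":[0,0,0],"turn":[0,0,0],"claw":0},
  {"delta_pos":[0,0,0],"turn":[0,0,0],"claw":0},
])

```text
time: 16.3
tcp_pos: [0.5135, -0.0227, 0.2083]
tcp_rot: [0.626, 0.78, 0.0, -0.0]
contact_force: [0.3, -1.2, 0.4]
width: 0.0
```

```bash
python3 - <<'E'
from h import *
for n in ["scene","side"]: cv2.imwrite(f"pics/{n}15.png",vision.read_camera(n))
a=cv2.imread("pics/scene15.png")[180:320,180:400];b=cv2.imread("pics/side15.png")[205:335,290:420]
cv2.imwrite("pics/s15.png",np.hstack([cv2.resize(a,(470,300),interpolation=cv2.INTER_CUBIC),cv2.resize(b,(300,300),interpolation=cv2.INTER_CUBIC)]))
d=[cv2.absdiff(cv2.imread(f"pics/{n}0.png"),cv2.imread(f"pics/{n}15.png")).max(2) for n in("scene","side")]
st=manip.state();print(st["tcp_pos"],st["contact_force"],st["time"])
for nm,X in {"tap":(.46,.40),"x":(0,0)}.items(): pass
s0,s1=cv2.imread("pics/scene0.png"),cv2.imread("pics/scene15.png")
for nm,(x0,y0,x1,y1) in dict(valve=(85,235,155,275),hex=(118,288,170,335),screw=(318,285,410,335),tap=(435,200,475,235)).items():
    print(nm,cv2.absdiff(s0,s1)[y0:y1,x0:x1].mean().round(2))
E
```

```text
[ 0.51490247 -0.02392889  0.20829227] [ 0.10807794 -0.24158599  0.2583485 ] 16.4
valve 5.17
hex 5.11
screw 5.6
tap 5.68
```

View pics/s15.png

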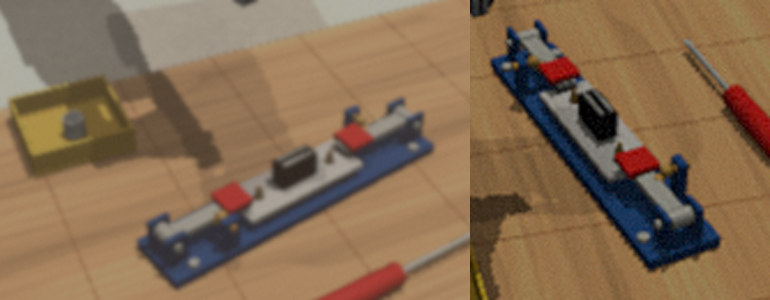

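View pics/side15.png

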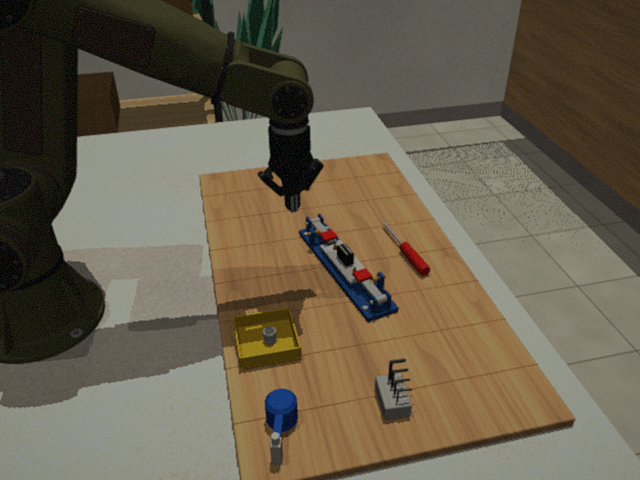

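Both levers are level, at side (323,237) and (362,275). The plate is seated over the pins, the aerator is in the tray at (269,334), and nothing else has moved. Handing in.

```bash
python3 -c "
from bench import sign_off
print(sign_off())"
```

```text
the job is handed in; nothing more can be done
None
```

The job is done and handed in at about 16.4 s of the 58 s allowed; the hand-in gave no verdict.

- **Aerator:** I moved it into the yellow tray. It stands upright there, let go.
- **Catch:** I lowered the backplate over both pins until it rested on the bed. From the tool height, its underside was within about 0.5 mm of the bed top. I let it go before touching the levers.
- **Levers:** I pressed the +y lever first, then the −y one. The final scene and side pictures show both level and staying down with the gripper clear.
- **Other objects:** the screwdriver, hex key holder, tap handle and float valve differ from the starting picture only by image noise.

**Disagreements:**
- The aerator gripped at 22 mm, against its stated 25 mm.
- Camera estimates of the bed centre differed by 2–3 mm between views, so I aligned the plate by looking at a pin through its hole.
- The −y lever was pressed with about 32 N at the end, well above the 9 N needed but under the 120 N wrist limit.

I judged the lever angles from pictures only and did not measure them.

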